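Square a sweet box into the packing stop

ROBOT

A 7-joint arm with a two-finger parallel gripper is mounted at the origin on the work surface. World frame = base frame: x ahead of the robot, y to its left, z up, the work surface at z = 0. Lengths are in m, angles in rad, forces in N, time in s.
With the tool pointing down it reaches from about 0.4 to 0.85 m from the base axis. Payload 4.5 kg.
Tool frame: the origin (TCP) lies midway between the tips of the shut fingers; the grasp point (between the pads) lies 19 mm behind it (env.grasp_offset is the distance from the TCP to the grasp point, in m); z points along the fingers, y is the line along which they close (so a half turn about z gives the same grasp; the last joint's range is limited). The gripper opens to 85 mm and grips with 20 to 120 N. Pads are 22 mm wide; open, the fingers measure 114 mm over their backs; the gripper's body (76 mm by 85 mm) begins 54 mm behind the grasp point. The pads swing forward as they close: fully open they stand 13 mm farther back than shut.
Start: joints at [-1.257, 0.689, -0.195, 1.565, 0.157, 0.902, -0.215], TCP at [0.173, 0.601, 0.2] pointing down, gripper open.
Joint ranges: [-3.01, 3.01], [-0.46, 2.08], [-1.47, 1.51], [0.13, 2.56], [-1, 4.14], [0.04, 2.09], [-2.66, 2.66]. Speed limits (rad/s): [2.57, 2.57, 3.14, 3.14, 3.14, 3.14, 3.14].

INTERFACE

Orientations are given as a unit quaternion [x, y, z, w].
In Python, from rig import env gives the robot as it stands. The module is installed in compiled form; this text tells all that it offers.
- The arm moves only by the shell command python3 -m pendant 'ROWS' [FORCE]. ROWS is JSON, a list of rows, each a list of 3 entries, a list of its own where there are three numbers: the opening, from 0 (shut) to 1 (fully open), then the shift along the tool's x, y, z in units of 20 mm (1.0 is 20 mm), then the turn about the tool's z in units of 0.1 rad (1.0 is 0.1 rad). In form: [[grip, [tx, ty, tz], roll], ...]. A call has 1 to 12 rows; each row shifts and turns the commanded pose from where the row before left it, along the tool's axes as they then stand; what a row does not reach is not made up. A row lasts 1/12 s, in which the tool goes at most 41.7 mm and 7.16 degrees, less where a joint would pass 70% of its speed; a pose out of reach is approached as far as the arm can. A call with a number of a shift or a turn outside -1 to 1 is refused whole. A call with a gripper value outside its range is refused whole. The fingers move at their own pace and stop on an object; FORCE is the grip in N (left out, the last holds). Time passes only in rows, so rows that do not move let the fingers close. It gives the time, the measured TCP pose, the force, the opening and the grip force at its end, in the units of the state.
- env.get_state(): the state, without advancing time (a new reading comes with each control period).
- env.grab_frame(name): name is "scene" or "side" or "wrist"; returns a dict with "img" (420x560x3 uint8, red, green, blue), "range_z" (420x560 float32, m along the optical axis (not along the pixel's ray), 0 where there is no reading), "camera_matrix" (3x3 intrinsics, pixels), "R" (3x3) and "t" (3): a world point X has camera coordinates R X + t; the wrist camera has in their place "T_tool_cam" (4x4, takes a point from camera to tool coordinates, whose origin is the TCP and whose axes are the flange's). Camera axes: x right, y down, z forward; pixel columns grow to the right and rows downward; lengths in m; the calibration is good to about 2 mm. A picture is of the moment at which its call begins: read the wrist's pose just before it.
- env.sign_off(): hands the job in; it is judged then, once.
The state is a dict: "t": time; "qpos": joint angles; "qvel": joint speeds; "effort": joint torques, N m; "ee_pos": TCP position; "eef_rot": TCP orientation; "wrist_force": force on the tool from outside, world axes, zero at the start; "ft_torque": the same for the moment, N m; "width": finger opening in m; "finger_force": force on a finger pad.
Only numpy, scipy, OpenCV 4.12 (cv2) and the standard library are available. Lean on these libraries where they do the work, as an engineer would, in place of code of your own. Each camera call takes 0.05 s, during which the arm holds its last target. There are 200 camera calls.

TASK

Push the single green sweet box (not the stacked ones) across the marble into the corner of the blue packing stop, so that its far long side lies flush against the long rail and its left end, as the robot sees it, lies flush against the short rail. Only slide it: do not lift or tip it. Leave the red sweet box and everything else where it stands, and finish with the hand clear.

Things in the scene. Friction and masses are not known exactly. Their poses are not given: they have to be found in the camera images.
- green_box: The closed green sweet box to push, loose on the marble: a rigid block 92 mm (its x) by 120 mm (its y) by 30 mm high; green sides, white band and lid. 0.25 to 0.5 kg, drag 1 to 4 N. Origin: centre of underside, z up. It starts on the robot's side of the long rail, its y axis within 20 degrees of the rail, over 20 mm from both rails.
- red_box: A second sweet box, same shape and size but with red sides, to be left alone. The two lie side by side, 25 mm or more apart, in either order. A box sliding flush along the long rail passes it with at least 15 mm to spare. Origin: centre of its underside.
- stop: Blue L-shaped stop fixed to the table, rails 12 mm thick, 20 mm high. Origin: the inner corner, at table height, z up. The long rail runs 448 mm from it along the stop's -y (to the robot's right), inner face at x = 0, facing -x (the robot). The short rail, at the left end, runs 62 mm from it along -x, inner face at y = 0, facing -y.
- stop_home (a point): The point on the table where the centre of the underside of a box fully home in the corner lies, its axes parallel to the stop's: x = -46 mm, y = -60 mm in the stop's frame.
- stamp: A loose wooden hand stamp standing upright, 41 mm across and 74 mm high, left of the boxes. Leave it. Origin: centre of its underside.
- tin: A loose steel tin with a paper label, 64 mm across and 70 mm high, standing to the right of the boxes. Leave it. Origin: centre of its underside.
- bowl: A loose white bowl, 200 mm across and 75 mm high, at the left. Leave it. Origin: centre of its underside.
- tape: A loose brown roll of tape lying flat, 90 mm across and 25 mm high, near left. Leave it. Origin: centre of its underside.
- scraper: A loose spatula-like scraper 240 mm long, lying on the table to the left of the stop. Leave it. Origin: middle of its underside; it lies along its x axis.
There are look-alikes about, which are no part of the job. What is shaped like the green_box but pink or purple is not meant.

How it is judged:
By the outcome, as a careful person would: the job done as asked, in the order asked, and still so for the second after the job is handed in, with the robot touching nothing.
It also fails if it takes over 54 s, if anything falls off the work surface, if the arm or the gripper's body presses on something with over 40 N, if the wrist force passes 120 N, or if a joint passes its speed limit or range.

## Working session

There is one attempt and no reset: what is moved stays moved. The work goes in short steps, Python scripts to look and compute and a shell command to move; the robot and the scene stay as the last step left them, time stands still between calls to the robot, and variables do not carry over. Pictures are saved under pics/ and viewed, at most 10 in all, crops included, and the job is handed in when it is done.

```bash
mkdir -p pics; cat > h.py <<'E'
from rig import env
import numpy as np, cv2
def snap(n,f):
    d=env.grab_frame(n); cv2.imwrite(f'pics/{f}.png',d['img'][:,:,::-1]); np.savez(f'pics/{f}.npz',**{k:v for k,v in d.items()}); return d
def px(d,u,v,z=None):
    K=d['camera_matrix'];R=d['R'];t=d['t']
    r=np.linalg.inv(K)@np.array([u,v,1.]); 
    c=-R.T@t; w=R.T@r
    if z is None: return c+w*d['range_z'][int(v),int(u)]
    return c+w*(z-c[2])/w[2]
E
python3 - <<'E'
from h import *
snap('scene','s0');snap('side','d0')
s=env.get_state();print(s)
E
```

```text
{'t': 0.1, 'qpos': array([-1.25719365,  0.68989088, -0.194565  ,  1.56621312,  0.15732408,
        0.90245458, -0.21510017]), 'qvel': array([-1.35256395e-03, -1.05397620e-03,  5.60823694e-04, -4.77670383e-03,
        5.54642345e-04, -1.44790552e-03, -3.27599311e-05]), 'effort': array([-3.84989020e-03, -5.40608668e+01, -1.27183154e+00, -1.58985096e+01,
        9.35123971e-03,  4.39304626e-03, -6.64500391e-06]), 'ee_pos': array([0.172462  , 0.60010953, 0.19877833]), 'eef_rot': array([ 1.39384756e-01,  9.90237988e-01, -7.82777202e-04, -6.04785655e-05]), 'wrist_force': array([ 0.3895975 , -0.69365785, -0.76593353]), 'ft_torque': array([-0.00058679,  0.01331968,  0.08162356]), 'finger_force': 0.0, 'width': 0.08538568842567638}
```

View pics/s0.png

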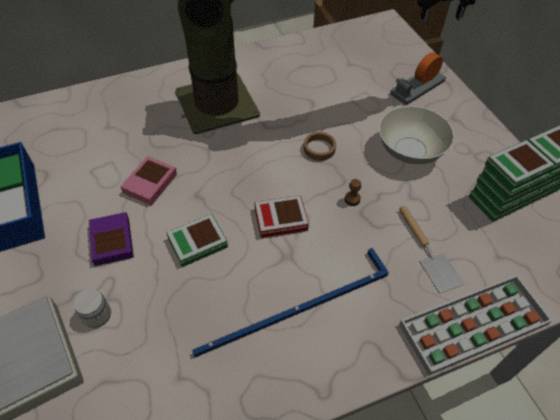

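View pics/d0.png

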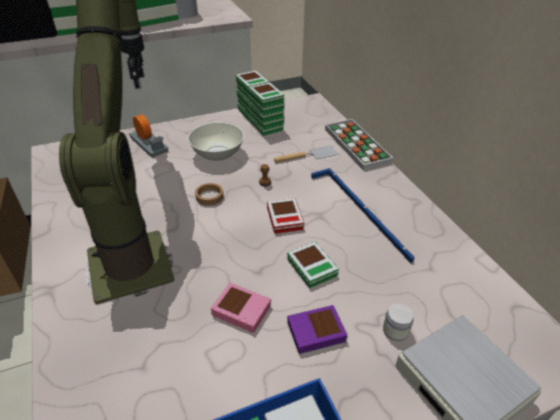

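Scene view: the single green box is at (197,239). The red box is at (281,215), the stop corner near (375,272) and the far rail end at (195,352). The look-alikes are pink (149,180), purple (110,239) and a green stack (520,170). The single loose box with green sides at (197,239) fits the description. I'll confirm it in a crop and measure.

```bash
python3 - <<'E'
import cv2
a=cv2.imread('pics/s0.png')[195:360,155:400]
cv2.imwrite('pics/c0.png',cv2.resize(a,None,fx=3.25,fy=3.25,interpolation=cv2.INTER_CUBIC))
E
python3 - <<'E'
import numpy as np, cv2
d=dict(np.load('pics/s0.npz'))
from h import px
K,R,t=d['camera_matrix'],d['R'],d['t']
v,u=np.mgrid[0:420,0:560]
P=np.stack([u,v,np.ones_like(u)],-1)@np.linalg.inv(K).T*d['range_z'][...,None]
W=(P-t)@R
def rep(n,m):
    p=W[m][:,:2].astype(np.float32); r=cv2.minAreaRect(p); print(n,len(p),'c',np.round(r[0],4),'size',np.round(r[1],4),'ang',r[2],'zmed',np.median(W[m][:,2]))
def reg(x0,x1,y0,y1): 
    m=np.zeros((420,560),bool); m[y0:y1,x0:x1]=1; return m
z=W[...,2]
rep('green',reg(160,232,210,268)&(z>.026)&(z<.034))
rep('red',reg(250,312,190,240)&(z>.026)&(z<.034))
img=d['img'].astype(int); blue=(img[...,2]>img[...,0]+40)&(img[...,2]>img[...,1]+20)
m=reg(185,395,240,360)&blue&(z>.014)&(z<.026)
rep('stop',m)
rep('tin',reg(70,115,280,330)&(z>.06)&(z<.08))
rep('stamp',reg(340,365,175,210)&(z>.02)&(z<.08))
print('marble z',np.median(z[300:310,150:180]))
E
```

```text
green 1560 c [ 0.4614 -0.1999] size [0.0946 0.1206] ang 5.775817394256592 zmed 0.030195639272083782
red 1401 c [0.4703 0.0136] size [0.1199 0.0946] ang 78.8832778930664 zmed 0.030157475051776766
stop 937 c [ 0.7169 -0.048 ] size [0.0701 0.4708] ang 10.644015312194824 zmed 0.019352718441379785
tin 638 c [ 0.5619 -0.4607] size [0.0597 0.0593] ang 18.92224884033203 zmed 0.06932860558654327
stamp 184 c [0.4808 0.2072] size [0.0275 0.0267] ang 81.25914764404297 zmed 0.06139713160454852
marble z -0.00031639896249048495
```

View pics/c0.png

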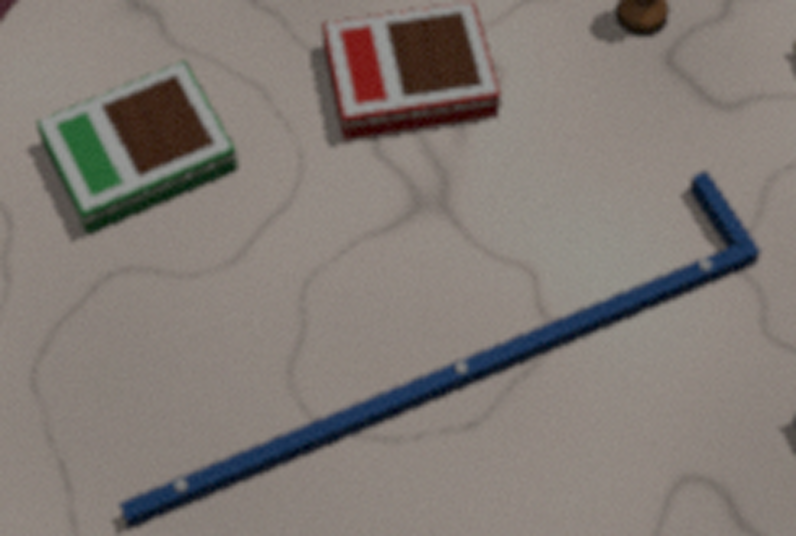

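The crop confirms it: one closed box with green sides and a white-banded lid at crop (140,145), with the red one beside it at (410,65). Next I refine the stop pose and plan in its frame.

```bash
cat > plan.py <<'E'
import numpy as np, cv2
def clouds(f):
    d=dict(np.load(f'pics/{f}.npz'))
    K,R,t=d['camera_matrix'],d['R'],d['t']
    v,u=np.mgrid[0:420,0:560]
    P=np.stack([u,v,np.ones_like(u)],-1)@np.linalg.inv(K).T*d['range_z'][...,None]
    return d['img'].astype(int),(P-t)@R
def stop(f):
    img,W=clouds(f); z=W[...,2]
    blue=(img[...,2]>img[...,0]+40)&(img[...,2]>img[...,1]+20)
    m=blue&(z>.016)&(z<.024)&(W[...,0]>.6)&(abs(W[...,1]+.05)<.3)
    p=W[m][:,:2]; a=np.radians(10.6)
    for _ in range(5):
        Rm=np.array([[np.cos(a),-np.sin(a)],[np.sin(a),np.cos(a)]])
        q=p@Rm; xm=np.percentile(q[:,0],70); L=q[abs(q[:,0]-xm)<.012]
        k=np.polyfit(L[:,1],L[:,0],1); a-=np.arctan(k[0])
    S=q[q[:,0]<np.median(L[:,0])-.015]
    cx=np.median(L[:,0])-.006; cy=np.median(S[:,1])-.006
    print('stop yaw',np.degrees(a),'L x',np.percentile(L[:,0],[2,98]),'y',L[:,1].min(),L[:,1].max(),'S y',np.percentile(S[:,1],[5,95]),'corner',Rm@[cx,cy])
    return a,Rm,Rm@[cx,cy]
E
python3 - <<'E'
import numpy as np
from plan import *
a,Rm,c=stop('s0'); stop('d0')
for n,p in dict(green=[.4614,-.1999],red=[.4703,.0136],tin=[.562,-.461],home=c+Rm@[-.046,-.06],tcp=[.1725,.6001],stamp=[.481,.207]).items(): print(n,np.round(p,4),'stop frame',np.round(Rm.T@(np.array(p)-c),4))
E
```

```text
stop yaw 2.961144364912221 L x [0.70916135 0.71887991] y -0.32240965782941494 0.1435712285674336 S y [0.13497597 0.14371707] corner [0.70055565 0.17006953]
stop yaw 2.905487330272506 L x [0.7034885  0.71638073] y -0.32380200640645795 0.1433892672577675 S y [0.13404971 0.14540159] corner [0.69514232 0.16895938]
green [ 0.4614 -0.1999] stop frame [-0.2579 -0.3571]
red [0.4703 0.0136] stop frame [-0.238  -0.1444]
tin [ 0.562 -0.461] stop frame [-0.171  -0.6231]
home [0.6577 0.1078] stop frame [-0.046 -0.06 ]
tcp [0.1725 0.6001] stop frame [-0.5051  0.4567]
stamp [0.481 0.207] stop frame [-0.2174  0.0482]
```

Stop yaw is about 2.9° and the corner is at (0.698, 0.170). The plan has three parts:
1. Spread both fingers behind the near long side and push along stop +x to the long rail.
2. Turn 90° and push along stop +y from the right end.
3. Retreat.

First I swing over with a fixed orientation.

```bash
python3 -m pendant '[[1,[-0.97,-0.67,0],0],[1,[-0.97,-0.67,0],0],[1,[-0.97,-0.67,0],0],[1,[-0.97,-0.67,0],0],[1,[-0.97,-0.67,0],0],[1,[-0.97,-0.67,0],0],[1,[-0.97,-0.67,0],0],[1,[-0.97,-0.67,0],0],[1,[-0.97,-0.67,0],0],[1,[-0.97,-0.67,0],0],[1,[-0.97,-0.67,0],0]]'
python3 -m pendant '[[1,[-0.97,-0.67,0],0],[1,[-0.97,-0.67,0],0],[1,[-0.97,-0.67,0],0],[1,[-0.97,-0.67,0],0],[1,[-0.97,-0.67,0],0],[1,[-0.97,-0.67,0],0],[1,[-0.97,-0.67,0],0],[1,[-0.97,-0.67,0],0],[1,[-0.97,-0.67,0],0],[1,[-0.97,-0.67,0],0],[1,[-0.97,-0.67,0],0]]'
cat >> plan.py <<'E'
A=np.radians(2.93); RS=np.array([[np.cos(A),-np.sin(A)],[np.sin(A),np.cos(A)]]); C=np.array([.698,.1695])
def where(goal=None,z=None,yaw=None):
    from rig import env; from scipy.spatial.transform import Rotation as Ro
    s=env.get_state(); R=Ro.from_quat(s['eef_rot']).as_matrix(); p=s['ee_pos']
    print('t',s['t'],'stopframe',np.round(RS.T@(p[:2]-C),4),'z',round(p[2],4),'tooly yaw in stop',round(np.degrees(np.arctan2(R[1,1],R[0,1]))-2.93,2),'tilt',np.round(R[:,2],3),'F',np.round(s['wrist_force'],1),'q',np.round(s['qpos'],2))
    if goal is not None:
        g=np.r_[C+RS@np.array(goal),z]; print('shift units',np.round(R.T@(g-p)/.02,2),'world',g)
E
python3 - <<'E'
from plan import *
where([-.34,-.357],.1)
img,W=clouds('s0'); m=np.zeros((420,560),bool); m[150:210,115:185]=1; m&=(W[...,2]>.015)&(W[...,2]<.06)
q=(W[m][:,:2]-C)@RS; print('pink stopframe',q.min(0),q.max(0),W[m][:,2].max())
E
```

```text
t: 1.02
ee_pos: [0.3375, 0.3989, 0.1992]
eef_rot: [0.139, 0.99, -0.0, -0.0]
wrist_force: [-0.2, 0.9, 0.7]
width: 0.0854
finger_force: 0.0
t: 1.93
ee_pos: [0.5017, 0.1983, 0.1992]
eef_rot: [0.139, 0.99, -0.0, -0.0]
wrist_force: [-0.4, -0.6, 0.8]
width: 0.0856
finger_force: 0.0
t 1.9333 stopframe [-0.1945  0.0388] z 0.1992 tooly yaw in stop 71.04 tilt [-0.001 -0.    -1.   ] F [-0.4 -0.6  0.8] q [-0.3   0.58 -0.26  1.82  0.2   0.76  0.62]
shift units [  0.44 -21.08   4.97] world [ 0.37669283 -0.2044127   0.1       ]
pink stopframe [-0.55727337 -0.48431491] [-0.40932067 -0.33429488] 0.03626226626293565
```

```bash
python3 -m pendant '[[1,[0,-0.96,0],0],[1,[0,-0.96,0],0],[1,[0,-0.96,0],0],[1,[0,-0.96,0],0],[1,[0,-0.96,0],0],[1,[0,-0.96,0],0],[1,[0,-0.96,0],0],[1,[0,-0.96,0],0],[1,[0,-0.96,0],0],[1,[0,-0.96,0],0],[1,[0,-0.96,0],0],[1,[0,-0.96,0],0]]' >/dev/null
python3 -m pendant '[[1,[0,-0.96,0],0],[1,[0,-0.96,0],0],[1,[0,-0.96,0],0],[1,[0,-0.96,0],0],[1,[0,-0.96,0],0],[1,[0,-0.96,0],0],[1,[0,-0.96,0],0],[1,[0,-0.96,0],0],[1,[0,-0.96,0],0],[1,[0,-0.96,0],0]]'
python3 -m pendant '[[1,[0,0,0],1],[1,[0,0,0],1],[1,[0,0,0],1],[1,[0,0,0],1],[1,[0,0,0],1],[1,[0,0,0],1],[1,[0,0,0],1],[1,[0,0,0],1],[1,[0,0,0],1],[1,[0,0,0],1],[1,[0,0,0],1],[1,[0,0,0],1]]' >/dev/null
python3 -m pendant '[[1,[0,0,0],1],[1,[0,0,0],1],[1,[0,0,0],1],[1,[0,0,0],1],[1,[0,0,0],1],[1,[0,0,0],1],[1,[0,0,0],1],[1,[0,0,0],1],[1,[0,0,0],1],[1,[0,0,0],1],[1,[0,0,0],1],[1,[0,0,0],1]]' >/dev/null
python3 -m pendant '[[1,[0,0,0],1],[1,[0,0,0],1],[1,[0,0,0],1],[1,[0,0,0],1],[1,[0,0,0],0.1],[1,[0,0,0],0]]'
python3 - <<'E'
from plan import *
where([-.34,-.357],.0)
E
```

```text
t: 3.77
ee_pos: [0.3841, -0.2073, 0.1993]
eef_rot: [0.139, 0.99, 0.0, -0.0]
wrist_force: [-0.0, -0.1, -0.2]
width: 0.0853
finger_force: 0.0
t: 6.27
ee_pos: [0.3846, -0.2063, 0.1993]
eef_rot: [1.0, 0.027, -0.0, -0.0]
wrist_force: [-0.3, -0.1, -0.7]
width: 0.0856
finger_force: 0.0
t 6.2667 stopframe [-0.3322 -0.3593] z 0.1993 tooly yaw in stop -89.83 tilt [-0.001  0.    -1.   ] F [-0.3 -0.1 -0.7] q [ 0.03  0.51  0.55  2.13 -0.46  0.62 -0.62]
shift units [-0.38 -0.11  9.96] world [ 0.37669283 -0.2044127   0.        ]
```

```bash
python3 -m pendant '[[1,[-0.2,0,0.9],0],[1,[-0.2,0,0.9],0],[1,[0,0,0.9],0],[1,[0,0,0.9],0],[1,[0,0,0.9],0],[1,[0,0,0.9],0],[1,[0,0,0.9],0],[1,[0,0,0.9],0],[1,[0,0,0.9],0],[1,[0,0,0.9],0],[1,[0,0,0.9],0],[1,[0,0,0],0]]'
python3 -m pendant '[[1,[0.3,0,0],0],[1,[0.3,0,0],0],[1,[0.3,0,0],0],[1,[0.3,0,0],0],[1,[0.3,0,0],0],[1,[0.3,0,0],0],[1,[0.3,0,0],0],[1,[0.3,0,0],0],[1,[0.3,0,0],0],[1,[0.3,0,0],0],[1,[0.3,0,0],0],[1,[0,0,0],0]]'
python3 - <<'E'
from plan import *
from h import snap
where([-.103,-.357],.001)
snap('scene','s1');
E
```

```text
t: 7.27
ee_pos: [0.3793, -0.2078, 0.007]
eef_rot: [1.0, 0.026, -0.003, -0.002]
wrist_force: [0.8, 0.1, -0.4]
width: 0.0851
finger_force: 0.0
t: 8.27
ee_pos: [0.4468, -0.2044, 0.0083]
eef_rot: [1.0, 0.027, -0.001, -0.001]
wrist_force: [0.1, -1.1, -0.0]
width: 0.0857
finger_force: 0.0
t 8.2667 stopframe [-0.27   -0.3605] z 0.0083 tooly yaw in stop -89.88 tilt [-0.003  0.002 -1.   ] F [ 0.1 -1.1 -0. ] q [ 0.18  0.89  0.27  2.1  -0.9   0.27 -0.28]
shift units [ 8.35 -0.16  0.34] world [ 0.61338301 -0.19229824  0.001     ]
```

View pics/s1.png

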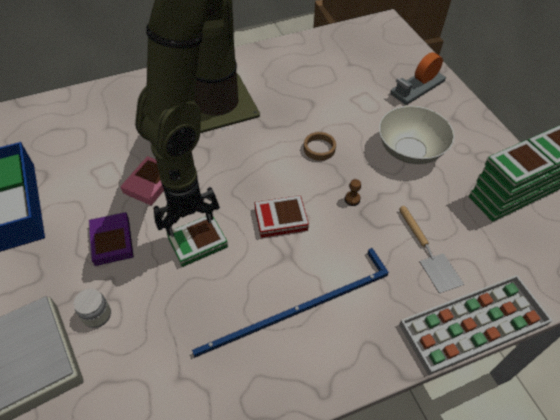

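The scene view shows the hand at (187,210), over the near half of the green box, which looks unmoved at (198,240). I'll check height and contact from the side.

```bash
python3 - <<'E'
from h import *
from plan import *
d=snap('side','d1')
a=d['img'][170:330,220:420,::-1]
cv2.imwrite('pics/c1.png',cv2.resize(a,None,fx=3.6,fy=3.6,interpolation=cv2.INTER_CUBIC))
img,W=clouds('s1');m=np.zeros((420,560),bool); m[225:268,160:232]=1; m&=(W[...,2]>.026)&(W[...,2]<.034)
q=(W[m][:,:2]-C)@RS; print('green vis',q.min(0),q.max(0))
img,W=clouds('s0');m=np.zeros((420,560),bool); m[205:268,160:232]=1; m&=(W[...,2]>.026)&(W[...,2]<.034)
q=(W[m][:,:2]-C)@RS; print('green before',q.min(0),q.max(0))
E
```

```text
green vis [-0.30103864 -0.41872796] [-0.20550304 -0.29529296]
green before [-0.30437281 -0.41860316] [-0.20528677 -0.29516386]
```

View pics/c1.png

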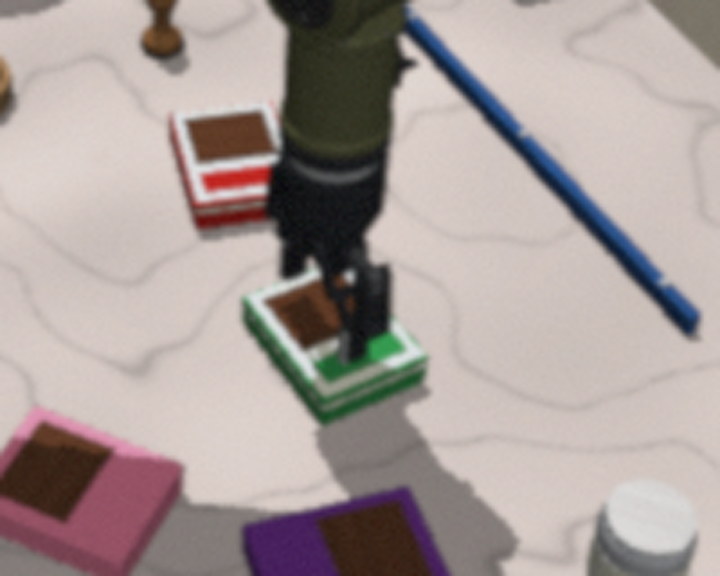

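The fingers are above the lid, so the wide-open tips stand higher than I assumed. The box hasn't moved. I'll lift, back off, and go in lower with a narrower opening.

```bash
python3 -m pendant '[[1,[0,0,-0.8],0],[1,[0,0,-0.8],0],[1,[0,0,-0.8],0],[0.5,[-0.9,0,0],0],[0.5,[-0.9,0,0],0],[0.5,[-0.9,0,0],0],[0.5,[-0.85,0,0],0],[0.5,[0,0,0],0],[0.5,[0,0,0],0]]'
python3 -m pendant '[[0.5,[0,0,0.8],0],[0.5,[0,0,0.8],0],[0.5,[0,0,0.4],0],[0.5,[0,0,0.0],0],[0.5,[0,0,0],0],[0.5,[0,0,0],0]]'
python3 - <<'E'
from plan import *
from h import snap
where([-.103,-.357],.005)
d=snap('side','d2')
import cv2
cv2.imwrite('pics/c2.png',cv2.resize(d['img'][170:330,200:400,::-1],None,fx=3.6,fy=3.6,interpolation=cv2.INTER_CUBIC))
E
```

```text
t: 9.12
ee_pos: [0.3734, -0.2085, 0.0569]
eef_rot: [1.0, 0.025, -0.002, -0.002]
wrist_force: [-0.1, -0.0, -0.8]
width: 0.0428
finger_force: 0.0
t: 9.62
ee_pos: [0.3749, -0.2084, 0.0169]
eef_rot: [1.0, 0.026, -0.002, -0.001]
wrist_force: [-0.0, 0.9, -0.8]
width: 0.043
finger_force: 0.0
t 9.6167 stopframe [-0.342  -0.3609] z 0.0169 tooly yaw in stop -89.94 tilt [-0.004  0.002 -1.   ] F [-0.   0.9 -0.8] q [ 0.36  0.83  0.06  2.28 -0.93  0.06 -0.18]
shift units [11.95 -0.18  0.56] world [ 0.61338301 -0.19229824  0.005     ]
```

View pics/c2.png

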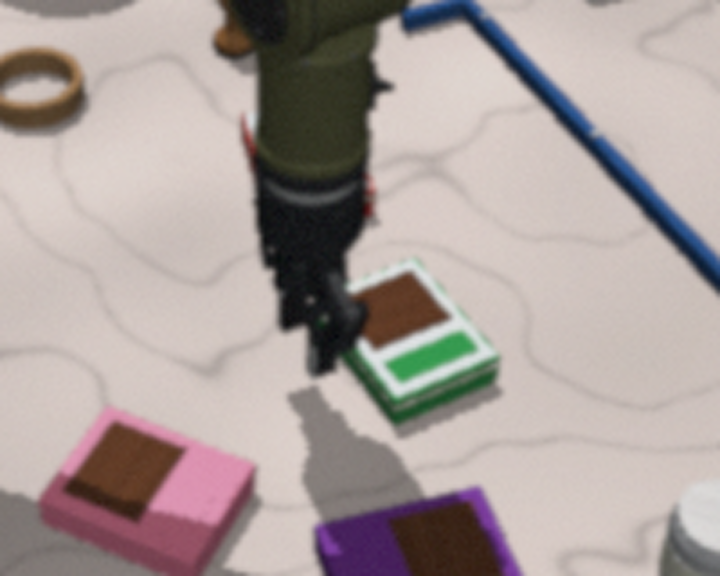

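The side crop shows the fingers at (320,370) just behind the box, low over the table. I lower a little more and start the push.

```bash
python3 -m pendant '[[0.5,[0.2,0,0.3],0],[0.5,[0.2,0,0.25],0],[0.5,[0,0,0.0],0],[0.5,[0,0,0],0]]'
python3 -m pendant '[[0.5,[0.3,0,0],0],[0.5,[0.3,0,0],0],[0.5,[0.3,0,0],0],[0.5,[0.3,0,0],0],[0.5,[0.3,0,0],0],[0.5,[0.3,0,0],0],[0.5,[0.3,0,0],0],[0.5,[0,0,0],0]]'
python3 - <<'E'
from plan import *
from h import snap
where([-.103,-.357],.006)
snap('scene','s3')
img,W=clouds('s3');m=np.zeros((420,560),bool); m[205:290,150:240]=1; m&=(W[...,2]>.026)&(W[...,2]<.034)
q=(W[m][:,:2]-C)@RS; print('green',q.min(0),q.max(0))
E
```

```text
t: 10.0
ee_pos: [0.3825, -0.2076, 0.0054]
eef_rot: [1.0, 0.026, -0.002, -0.002]
wrist_force: [-0.9, -0.1, -0.4]
width: 0.0426
finger_force: 0.0
t: 10.67
ee_pos: [0.426, -0.2054, 0.0054]
eef_rot: [1.0, 0.027, -0.001, -0.001]
wrist_force: [0.2, 0.9, 0.2]
width: 0.0427
finger_force: 0.0
t 10.6667 stopframe [-0.2908 -0.3605] z 0.0054 tooly yaw in stop -89.85 tilt [-0.003  0.002 -1.   ] F [0.2 0.9 0.2] q [ 0.23  0.88  0.2   2.16 -0.94  0.2  -0.22]
shift units [ 9.39 -0.15 -0.05] world [ 0.61338301 -0.19229824  0.006     ]
green [-0.30276739 -0.41812495] [-0.20583738 -0.29487985]
```

```bash
python3 - <<'E'
from plan import *
from h import snap,env
d=snap('side','d3'); s=env.get_state()
for f in ('d3','s3'):
    img,W=clouds(f); Q=(W[...,:2]-C)@RS; z=W[...,2]
    dark=img.max(2)<70
    near=(abs(Q[...,0]+.29)<.08)&(abs(Q[...,1]+.36)<.07)&(z>.003)&(z<.09)&dark
    for lo in np.arange(.0,.09,.01):
        k=near&(z>=lo)&(z<lo+.01)
        if k.sum()>3: print(f,round(lo,2),k.sum(),np.percentile(Q[k],[5,95],axis=0).round(3).tolist())
import cv2
w=snap('wrist','w3')
cv2.imwrite('pics/c3.png',np.hstack([cv2.resize(w['img'][:,:,::-1],(400,300)),cv2.resize(d['img'][170:320,220:420,::-1],(400,300),interpolation=cv2.INTER_CUBIC)]))
print(w['T_tool_cam'])
E
```

```text
d3 0.0 10 [[-0.302, -0.41], [-0.297, -0.33]]
d3 0.01 21 [[-0.304, -0.406], [-0.299, -0.317]]
d3 0.02 6 [[-0.286, -0.351], [-0.257, -0.314]]
d3 0.03 20 [[-0.288, -0.347], [-0.261, -0.332]]
d3 0.04 17 [[-0.298, -0.394], [-0.284, -0.338]]
d3 0.05 29 [[-0.302, -0.397], [-0.288, -0.339]]
d3 0.06 22 [[-0.303, -0.396], [-0.29, -0.338]]
d3 0.07 19 [[-0.302, -0.395], [-0.291, -0.335]]
d3 0.08 33 [[-0.305, -0.409], [-0.292, -0.336]]
s3 0.0 44 [[-0.216, -0.374], [-0.21, -0.301]]
s3 0.01 47 [[-0.216, -0.373], [-0.21, -0.3]]
s3 0.02 221 [[-0.285, -0.399], [-0.212, -0.314]]
s3 0.03 346 [[-0.285, -0.389], [-0.226, -0.315]]
s3 0.04 18 [[-0.286, -0.394], [-0.28, -0.331]]
s3 0.05 29 [[-0.287, -0.396], [-0.28, -0.331]]
s3 0.06 29 [[-0.288, -0.396], [-0.279, -0.33]]
s3 0.07 24 [[-0.285, -0.397], [-0.278, -0.336]]
s3 0.08 61 [[-0.295, -0.41], [-0.278, -0.32]]
[[ 6.13578519e-04 -9.64132553e-01 -2.65420505e-01  6.61886471e-02]
 [ 9.99999787e-01  5.32386709e-04  3.77842062e-04  4.63807405e-04]
 [-2.22983483e-04 -2.65420680e-01  9.64132674e-01 -1.74397839e-01]
 [ 0.00000000e+00  0.00000000e+00  0.00000000e+00  1.00000000e+00]]
```

View pics/c3.png

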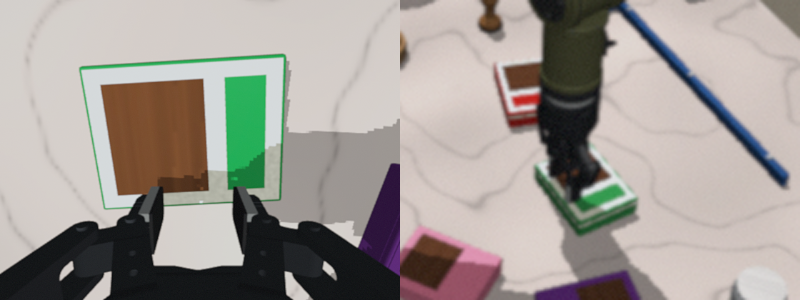

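The wrist view (left) shows the finger tips at (152,195) and (240,195) above the lid's near edge. I check the true tip height with wrist depth.

```bash
python3 - <<'E'
from plan import *
from h import env
from scipy.spatial.transform import Rotation as Ro
d=dict(np.load('pics/w3.npz')); s=env.get_state()
v,u=np.mgrid[0:420,0:560]; r=d['range_z']
P=np.stack([u,v,np.ones_like(u)],-1)@np.linalg.inv(d['camera_matrix']).T*r[...,None]
T=d['T_tool_cam']; X=P@T[:3,:3].T+T[:3,3]
W=X@Ro.from_quat(s['eef_rot']).as_matrix().T+s['ee_pos']
print('lid z',np.median(W[150:230,180:260,2]),'marble z',np.median(W[30:60,200:400,2]), 'lid stop xy', (W[190,220,:2]-C)@RS)
f=(X[...,2]<.02)&(X[...,2]>-.06)&(r>0)&(abs(X[...,0])<.03)&(d['img'].max(2)<130)&(v>240)
print('finger tool z max',np.percentile(X[f][:,2],[50,90,98,100]))
for a in [(265,212),(270,215),(280,210),(265,338),(275,335),(290,345)]: print(a,X[a].round(4),W[a].round(4))
for z in np.arange(-.06,.02,.01):
    k=f&(X[...,2]>=z)&(X[...,2]<z+.01); 
    if k.sum()>3: print(round(z,2),k.sum(),np.percentile(X[k],[3,97],axis=0).round(3).tolist())
E
```

```text
lid z 0.031077131802620634 marble z -5.17310332182456e-05 lid stop xy [-0.2548624  -0.33622864]
finger tool z max [-0.02563444 -0.00550689  0.00172972  0.00622055]
(265, 212) [ 0.0098 -0.0263 -0.0419] [ 0.4323 -0.1789  0.0474]
(270, 215) [ 0.0105 -0.0239 -0.0485] [ 0.4332 -0.1813  0.054 ]
(280, 210) [ 0.0104 -0.0243 -0.0572] [ 0.433  -0.181   0.0627]
(265, 338) [ 0.0104  0.0255 -0.0432] [ 0.4356 -0.2306  0.0485]
(275, 335) [ 0.0662  0.0005 -0.1744] [ 0.4906 -0.2031  0.1795]
(290, 345) [ 0.0101  0.0243 -0.0647] [ 0.4353 -0.2295  0.07  ]
-0.06 1171 [[-0.01, -0.033, -0.06], [0.01, 0.034, -0.05]]
-0.05 921 [[-0.01, -0.033, -0.05], [0.01, 0.034, -0.04]]
-0.04 215 [[-0.009, -0.026, -0.04], [0.01, 0.027, -0.034]]
-0.03 4957 [[-0.009, -0.05, -0.027], [0.015, 0.055, -0.024]]
-0.02 746 [[-0.029, 0.138, -0.02], [-0.002, 0.143, -0.01]]
-0.01 1083 [[-0.029, 0.139, -0.01], [0.006, 0.145, -0.0]]
0.0 360 [[-0.029, 0.058, 0.0], [0.005, 0.145, 0.006]]
```

The tips are really about 34 mm behind the TCP at half opening. Back off clear of the box and measure the tips for several openings.

```bash
cat >> plan.py <<'E'
def tips():
    from rig import env
    d=env.grab_frame('wrist'); v,u=np.mgrid[0:420,0:560]; r=d['range_z']
    P=np.stack([u,v,np.ones_like(u)],-1)@np.linalg.inv(d['camera_matrix']).T*r[...,None]
    T=d['T_tool_cam']; X=P@T[:3,:3].T+T[:3,3]
    f=(X[...,0]>-.02)&(X[...,0]<.02)&(abs(X[...,1])<.06)&(r>0)&(X[...,2]>-.07)&(X[...,2]<.03)&(d['img'].max(2)<140)
    print('width',env.get_state()['width'],'tips z hist',[(round(z,3),int((f&(X[...,2]>=z)&(X[...,2]<z+.005)).sum())) for z in np.arange(-.07,.03,.005)])
    import cv2; return d
E
python3 -m pendant '[[0.5,[0,0,-0.8],0],[0.5,[0,0,-0.8],0],[0.5,[-0.9,0,-0.8],0],[0.5,[-0.9,0,0],0],[0.5,[-0.6,0,0],0],[0.5,[0,0,0],0]]' >/dev/null
python3 -c "
from plan import *
where();tips()"
python3 -m pendant '[[0,[0,0,0],0],[0,[0,0,0],0],[0,[0,0,0],0],[0,[0,0,0],0],[0,[0,0,0],0],[0,[0,0,0],0]]' >/dev/null
python3 -c "
from plan import *
import cv2
d=tips(); cv2.imwrite('pics/w4.png',d['img'][:,:,::-1])"
```

```text
t 11.3167 stopframe [-0.3443 -0.3606] z 0.0542 tooly yaw in stop -90.17 tilt [-0.007  0.004 -1.   ] F [-0.1  0.3 -0. ] q [ 0.26  0.77  0.23  2.27 -0.91  0.2  -0.19]
width 0.042939483176566345 tips z hist [(np.float64(-0.07), 569), (np.float64(-0.065), 661), (np.float64(-0.06), 623), (np.float64(-0.055), 558), (np.float64(-0.05), 486), (np.float64(-0.045), 416), (np.float64(-0.04), 222), (np.float64(-0.035), 15), (np.float64(-0.03), 0), (np.float64(-0.025), 0), (np.float64(-0.02), 0), (np.float64(-0.015), 0), (np.float64(-0.01), 0), (np.float64(-0.005), 0), (np.float64(0.0), 0), (np.float64(0.005), 0), (np.float64(0.01), 0), (np.float64(0.015), 0), (np.float64(0.02), 0), (np.float64(0.025), 0)]
width 2.2634597124614684e-05 tips z hist [(np.float64(-0.07), 775), (np.float64(-0.065), 309), (np.float64(-0.06), 443), (np.float64(-0.055), 368), (np.float64(-0.05), 347), (np.float64(-0.045), 290), (np.float64(-0.04), 141), (np.float64(-0.035), 0), (np.float64(-0.03), 0), (np.float64(-0.025), 0), (np.float64(-0.02), 0), (np.float64(-0.015), 0), (np.float64(-0.01), 0), (np.float64(-0.005), 0), (np.float64(0.0), 0), (np.float64(0.005), 0), (np.float64(0.01), 0), (np.float64(0.015), 0), (np.float64(0.02), 0), (np.float64(0.025), 0)]
```

View pics/w4.png

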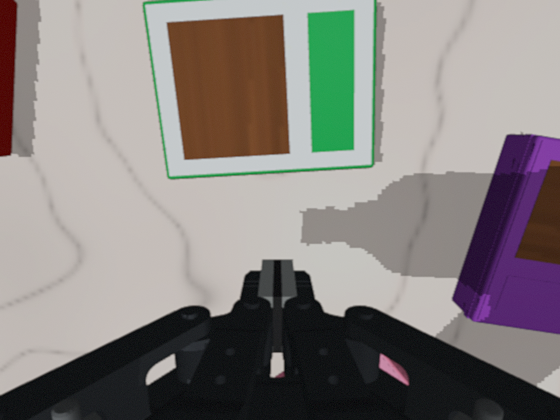

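The wrist view shows the shut tips at (277,262), clear of the box's near edge at (270,175). Read the tip depth there.

```bash
python3 - <<'E'
from plan import *
from h import env
d=env.grab_frame('wrist'); Ki=np.linalg.inv(d['camera_matrix']);T=d['T_tool_cam']
for u in (268,285):
  for v in (252,258,261,263,266,272,285,300):
    r=d['range_z'][v,u]; X=T[:3,:3]@(Ki@[u,v,1]*r)+T[:3,3]; print(u,v,d['img'][v,u],X.round(4))
where()
E
```

```text
268 252 [197 193 188] [-0.0207 -0.0057  0.053 ]
268 258 [195 191 186] [-0.0254 -0.0058  0.0534]
268 261 [65 69 69] [ 0.0104 -0.0032 -0.0389]
268 263 [70 73 73] [ 0.0098 -0.0032 -0.0398]
268 266 [70 72 71] [ 0.0098 -0.0031 -0.0429]
268 272 [70 73 73] [ 0.01   -0.003  -0.0492]
268 285 [68 71 71] [ 0.0099 -0.0027 -0.0603]
268 300 [80 82 82] [ 0.0091 -0.0025 -0.0699]
285 252 [197 194 190] [-0.021   0.0062  0.0538]
285 258 [195 192 188] [-0.0252  0.0062  0.053 ]
285 261 [65 68 68] [ 0.01    0.0039 -0.0381]
285 263 [69 73 73] [ 0.0101  0.0039 -0.0404]
285 266 [67 70 70] [ 0.0103  0.0038 -0.044 ]
285 272 [69 72 73] [ 0.0096  0.0037 -0.0484]
285 285 [70 72 73] [ 0.0099  0.0034 -0.0603]
285 300 [102 106 105] [ 0.0082  0.0033 -0.0684]
t 11.9667 stopframe [-0.3405 -0.3608] z 0.0536 tooly yaw in stop -89.95 tilt [-0.004  0.003 -1.   ] F [0.3 0.3 0.6] q [ 0.26  0.77  0.23  2.27 -0.91  0.21 -0.19]
```

Confirmed: the tips end about 35–38 mm short of the reported TCP, so I need a TCP z of about -0.022. Descend in stages, watching force.

```bash
python3 -m pendant '[[0.6,[0,0,0.8],0],[0.6,[0,0,0.8],0],[0.6,[0,0,0.8],0],[0.6,[0,0,0.6],0],[0.6,[0,0,0],0],[0.6,[0,0,0],0]]'
python3 -m pendant '[[0.6,[0,0,0.2],0],[0.6,[0,0,0.2],0],[0.6,[0,0,0.2],0],[0.6,[0,0,0.1],0],[0.6,[0,0,0],0],[0.6,[0,0,0],0]]'
python3 -c "
from plan import *
where([-.103,-.357],-.022);tips()"
```

```text
t: 12.47
ee_pos: [0.3802, -0.2109, -0.0024]
eef_rot: [1.0, 0.025, -0.006, -0.003]
wrist_force: [0.0, -0.1, 1.2]
width: 0.051
finger_force: 0.0
t: 12.97
ee_pos: [0.3829, -0.2118, -0.013]
eef_rot: [1.0, 0.026, -0.009, -0.006]
wrist_force: [-0.5, -0.4, -1.0]
width: 0.0511
finger_force: 0.0
t 12.9667 stopframe [-0.3342 -0.3647] z -0.013 tooly yaw in stop -89.97 tilt [-0.019  0.011 -1.   ] F [-0.5 -0.4 -1. ] q [ 0.38  0.9   0.04  2.24 -1.    0.04 -0.12]
shift units [11.56 -0.37  0.25] world [ 0.61338301 -0.19229824 -0.022     ]
width 0.05145767369804203 tips z hist [(np.float64(-0.07), 659), (np.float64(-0.065), 725), (np.float64(-0.06), 663), (np.float64(-0.055), 582), (np.float64(-0.05), 517), (np.float64(-0.045), 409), (np.float64(-0.04), 183), (np.float64(-0.035), 3), (np.float64(-0.03), 0), (np.float64(-0.025), 0), (np.float64(-0.02), 0), (np.float64(-0.015), 40), (np.float64(-0.01), 0), (np.float64(-0.005), 0), (np.float64(0.0), 0), (np.float64(0.005), 0), (np.float64(0.01), 0), (np.float64(0.015), 0), (np.float64(0.02), 0), (np.float64(0.025), 0)]
```

```bash
python3 -m pendant '[[0.6,[0.25,0,0],0],[0.6,[0.25,0,0],0],[0.6,[0.2,-0.1,0.2],0],[0.6,[0,-0.1,0.1],0],[0.6,[0,0,0],0],[0.6,[0,0,0],0]]'
python3 -c "
from plan import *
where([-.103,-.357],-.022)"
```

```text
t: 13.52
ee_pos: [0.3963, -0.2066, -0.0194]
eef_rot: [1.0, 0.026, -0.009, -0.006]
wrist_force: [0.2, -0.2, 0.1]
width: 0.051
finger_force: 0.0
t 13.5167 stopframe [-0.3205 -0.3602] z -0.0194 tooly yaw in stop -89.94 tilt [-0.019  0.011 -1.   ] F [ 0.2 -0.2  0.1] q [ 0.34  0.92  0.07  2.21 -1.    0.07 -0.14]
shift units [10.88 -0.15 -0.07] world [ 0.61338301 -0.19229824 -0.022     ]
```

```bash
python3 -m pendant '[[0.6,[0.3,0,0],0],[0.6,[0.3,0,0],0],[0.6,[0.3,0,0],0],[0.6,[0.4,0,0],0],[0.6,[0.4,0,0],0],[0.6,[0.4,0,0],0],[0.6,[0.4,0,0],0],[0.6,[0.4,0,0],0],[0.6,[0.4,0,0],0]]'
cat >> plan.py <<'E'
def green(f):
    from h import snap
    snap('scene',f); img,W=clouds(f); Q=(W[...,:2]-C)@RS; z=W[...,2]
    m=(z>.026)&(z<.034)&(img.max(2)>40); n=m&(abs(Q[...,0]+.14)<.18)
    lab=cv2.connectedComponentsWithStats(n.astype(np.uint8))
    for i in range(1,lab[0]):
        if lab[2][i,4]>150:
            k=lab[1]==i; q=Q[k].astype(np.float32); r=cv2.minAreaRect(q); c=img[k].mean(0)
            print(lab[3][i].round(),lab[2][i,4],'c',np.round(r[0],4),'sz',np.round(r[1],4),'ang',round(r[2],2),'min',q.min(0).round(4),'max',q.max(0).round(4))
E
python3 -c "
from plan import *
where([-.103,-.357],-.022);green('s5')"
```

```text
t: 14.27
ee_pos: [0.4613, -0.2037, -0.0201]
eef_rot: [1.0, 0.026, -0.01, -0.006]
wrist_force: [-5.9, -1.4, 4.7]
width: 0.0513
finger_force: 2.8
t 14.2667 stopframe [-0.2555 -0.3606] z -0.0201 tooly yaw in stop -89.99 tilt [-0.021  0.011 -1.   ] F [-5.9 -1.4  4.7] q [ 0.15  0.96  0.3   2.05 -0.95  0.3  -0.26]
shift units [ 7.62 -0.18 -0.06] world [ 0.61338301 -0.19229824 -0.022     ]
[280. 213.] 1414 c [-0.2349 -0.144 ] sz [0.1204 0.096 ] ang 76.01 min [-0.2922 -0.2113] max [-0.1775 -0.0752]
[203. 256.] 1706 c [-0.1989 -0.3593] sz [0.12   0.0994] ang 89.81 min [-0.2485 -0.4192] max [-0.149  -0.2993]
[110. 251.] 326 c [-0.3034 -0.5505] sz [0.092  0.0419] ang 83.34 min [-0.3198 -0.5979] max [-0.2782 -0.5023]
[ 39. 398.] 172 c [-0.023  -0.7545] sz [0.0087 0.1554] ang 7.99 min [-0.0381 -0.8316] max [-0.0136 -0.6781]
```

Contact is good and the box is squared to the rail. Continue pushing.

```bash
python3 -m pendant '[[0.6,[0.4,0,0],0],[0.6,[0.4,0,0],0],[0.6,[0.4,0,0],0],[0.6,[0.4,0,0],0],[0.6,[0.4,0,0],0],[0.6,[0.4,0,0],0],[0.6,[0.4,0,0],0],[0.6,[0.4,0,0],0],[0.6,[0.4,0,0],0],[0.6,[0.4,0,0],0],[0.6,[0.4,0,0],0],[0.6,[0.4,0,0],0]]'
python3 -m pendant '[[0.6,[0.4,0,0],0],[0.6,[0.4,0,0],0],[0.6,[0.4,0,0],0],[0.6,[0.3,0,0],0],[0.6,[0.3,0,0],0],[0.6,[0.2,0,0],0],[0.6,[0.1,0,0],0]]'
python3 -c "
from plan import *
where([-.103,-.357],-.022);green('s6')"
```

```text
t: 15.32
ee_pos: [0.557, -0.1987, -0.0219]
eef_rot: [1.0, 0.026, -0.011, -0.006]
wrist_force: [-6.1, -0.6, 3.9]
width: 0.0508
finger_force: 2.6
t: 15.9
ee_pos: [0.6002, -0.1964, -0.0228]
eef_rot: [1.0, 0.026, -0.01, -0.006]
wrist_force: [-5.7, 0.1, 4.9]
width: 0.0512
finger_force: 2.8
t 15.9 stopframe [-0.1164 -0.3604] z -0.0228 tooly yaw in stop -89.93 tilt [-0.019  0.011 -1.   ] F [-5.7  0.1  4.9] q [-0.02  1.09  0.53  1.66 -0.83  0.65 -0.55]
shift units [ 0.67 -0.17 -0.05] world [ 0.61338301 -0.19229824 -0.022     ]
[280. 213.] 1417 c [-0.2349 -0.144 ] sz [0.1204 0.0968] ang 76.7 min [-0.2933 -0.2112] max [-0.1766 -0.075 ]
[111. 249.] 485 c [-0.304  -0.5503] sz [0.0924 0.0408] ang 82.8 min [-0.32   -0.5975] max [-0.2795 -0.5023]
[225. 306.] 2066 c [-0.0597 -0.3587] sz [0.0957 0.1204] ang 0.67 min [-0.108 -0.419] max [-0.0115 -0.2987]
```

```bash
python3 -m pendant '[[0.6,[0.1,0,0],0],[0.6,[0.1,0,0],0],[0.6,[0.1,0,0],0],[0.6,[0.1,0,0],0],[0.6,[0.05,0,0],0]]'
python3 -m pendant '[[0.6,[0.05,0,0],0],[0.6,[0.05,0,0],0],[0.6,[0.05,0,0],0]]'
python3 -c "
from plan import *
where([-.103,-.357],-.022);green('s7')"
```

```text
t: 16.37
ee_pos: [0.6086, -0.1961, -0.0229]
eef_rot: [1.0, 0.026, -0.01, -0.006]
wrist_force: [-6.0, -0.9, 3.8]
width: 0.051
finger_force: 2.7
t: 16.62
ee_pos: [0.6113, -0.196, -0.023]
eef_rot: [1.0, 0.026, -0.01, -0.006]
wrist_force: [-6.2, -0.2, 4.5]
width: 0.0508
finger_force: 2.9
t 16.6167 stopframe [-0.1053 -0.3606] z -0.023 tooly yaw in stop -90.0 tilt [-0.02   0.011 -1.   ] F [-6.2 -0.2  4.5] q [-0.03  1.1   0.54  1.63 -0.82  0.68 -0.57]
shift units [ 0.11 -0.18 -0.05] world [ 0.61338301 -0.19229824 -0.022     ]
[280. 213.] 1411 c [-0.2353 -0.1441] sz [0.1207 0.0961] ang 76.04 min [-0.2953 -0.2108] max [-0.1781 -0.0759]
[111. 249.] 496 c [-0.304  -0.5512] sz [0.0925 0.0424] ang 81.43 min [-0.3197 -0.598 ] max [-0.2762 -0.5023]
[226. 310.] 2102 c [-0.0482 -0.3592] sz [0.0953 0.1202] ang 0.02 min [-0.0959 -0.4193] max [-0.0006 -0.2991]
```

```bash
python3 -m pendant '[[0.6,[0.05,0,0],0],[0.6,[0.05,0,0],0],[0.6,[0.05,0,0],0]]'
python3 -m pendant '[[0.6,[0.05,0,0],0],[0.6,[0.05,0,0],0]]'
```

```text
t: 16.92
ee_pos: [0.6133, -0.1959, -0.0231]
eef_rot: [1.0, 0.026, -0.011, -0.006]
wrist_force: [-9.2, 0.7, 8.7]
width: 0.0512
finger_force: 4.7
t: 17.08
ee_pos: [0.6132, -0.1958, -0.0231]
eef_rot: [1.0, 0.025, -0.012, -0.006]
wrist_force: [-13.0, 0.3, 10.4]
width: 0.0515
finger_force: 6.6
```

The box is against the long rail. Back off, lift, turn 90°, and move to the right end.

```bash
python3 -m pendant '[[0.6,[0.1,0,0],0],[0.6,[0,0,0],0],[0.6,[-0.5,0,0],0],[0.6,[-0.5,0,0],0],[0.6,[0,0,-0.9],0],[0.6,[0,0,-0.9],0],[0.6,[0,0,-0.9],0],[0.6,[0,0,-0.9],0],[0.6,[0,0,-0.4],0]]'
python3 -m pendant '[[0.6,[0,0,0],-1],[0.6,[0,0,0],-1],[0.6,[0,0,0],-1],[0.6,[0,0,0],-1],[0.6,[0,0,0],-1],[0.6,[0,0,0],-1],[0.6,[0,0,0],-1],[0.6,[0,0,0],-1]]' >/dev/null
python3 -m pendant '[[0.6,[0,0,0],-1],[0.6,[0,0,0],-1],[0.6,[0,0,0],-1],[0.6,[0,0,0],-1],[0.6,[0,0,0],-1],[0.6,[0,0,0],-1],[0.6,[0,0,0],-1],[0.6,[0,0,0],-0.7],[0.6,[0,0,0],0]]' >/dev/null
python3 -c "
from plan import *
where([-.048,-.465],-.022);green('s8')"
```

```text
t: 17.83
ee_pos: [0.6037, -0.1978, 0.0595]
eef_rot: [1.0, 0.026, -0.006, -0.005]
wrist_force: [0.7, 0.6, 0.9]
width: 0.0508
finger_force: 0.0
t 19.25 stopframe [-0.1149 -0.3611] z 0.0569 tooly yaw in stop 0.09 tilt [-0.017  0.012 -1.   ] F [-0.   0.1 -0.7] q [ 0.14  0.9   0.2   1.64 -0.27  0.65  0.54]
shift units [-5.25  3.4   3.83] world [ 0.67383162 -0.29734568 -0.022     ]
[280. 213.] 1410 c [-0.2352 -0.1439] sz [0.1204 0.0955] ang 76.65 min [-0.2943 -0.2112] max [-0.1776 -0.0749]
[112. 250.] 315 c [-0.3045 -0.5505] sz [0.0923 0.0405] ang 82.2 min [-0.3198 -0.598 ] max [-0.2789 -0.5022]
[227. 311.] 2090 c [-0.0448 -0.3589] sz [0.0955 0.1202] ang 0.19 min [-0.0925 -0.4191] max [ 0.003 -0.299]
```

```bash
python3 -m pendant '[[0.6,[-0.75,0.49,0],0],[0.6,[-0.75,0.49,0],0],[0.6,[-0.75,0.49,0],0],[0.6,[-0.75,0.49,0],0],[0.6,[-0.75,0.49,0],0],[0.6,[-0.75,0.49,0],0],[0.6,[-0.75,0.49,0],0],[0.6,[0,0,0],0]]'
python3 -m pendant '[[0.6,[0,0,0.7],0],[0.6,[0,0,0.7],0],[0.6,[0,0,0.7],0],[0.6,[0,0,0.7],0],[0.6,[0,0,0.6],0],[0.6,[0,0,0.3],0],[0.6,[0,0,0],0],[0.6,[0,0,0],0]]'
python3 -c "
from plan import *
where([-.048,-.43],-.022)"
```

```text
t: 19.97
ee_pos: [0.6761, -0.3026, 0.0544]
eef_rot: [0.69, 0.723, -0.003, -0.008]
wrist_force: [-0.8, -1.3, -0.1]
width: 0.0513
finger_force: 0.0
t: 20.63
ee_pos: [0.6731, -0.2979, -0.0196]
eef_rot: [0.689, 0.725, -0.003, -0.011]
wrist_force: [0.2, 0.2, 0.3]
width: 0.0511
finger_force: 0.0
t 20.6333 stopframe [-0.0488 -0.4655] z -0.0196 tooly yaw in stop -0.0 tilt [-0.019  0.011 -1.   ] F [0.2 0.2 0.3] q [ 0.27  1.12  0.19  1.28 -0.25  0.79  0.59]
shift units [1.77 0.04 0.14] world [ 0.67204257 -0.26239144 -0.022     ]
```

```bash
python3 -m pendant '[[0.6,[0.4,0,0],0],[0.6,[0.4,0,0],0],[0.6,[0.4,0,0],0],[0.6,[0.4,0,0],0],[0.6,[0.4,0,0],0],[0.6,[0.4,0,0],0],[0.6,[0.4,0,0],0],[0.6,[0.4,0,0],0],[0.6,[0.4,0,0],0],[0.6,[0.4,0,0],0],[0.6,[0.4,0,0],0],[0.6,[0.4,0,0],0]]'
python3 -c "
from plan import *
where([-.048,-.13],-.022);green('s9')"
```

```text
t: 21.63
ee_pos: [0.6681, -0.2012, -0.0183]
eef_rot: [0.689, 0.725, -0.003, -0.011]
wrist_force: [0.2, -2.1, -1.4]
width: 0.0515
finger_force: 1.0
t 21.6333 stopframe [-0.0488 -0.3686] z -0.0183 tooly yaw in stop 0.0 tilt [-0.019  0.011 -1.   ] F [ 0.2 -2.1 -1.4] q [ 0.14  1.08  0.19  1.42 -0.28  0.69  0.5 ]
shift units [11.93  0.04  0.33] world [ 0.65670781  0.03721638 -0.022     ]
[280. 213.] 1430 c [-0.235  -0.1441] sz [0.1205 0.0961] ang 76.36 min [-0.2947 -0.2122] max [-0.1779 -0.0749]
[111. 249.] 477 c [-0.3041 -0.5504] sz [0.0914 0.0441] ang 81.27 min [-0.3198 -0.5977] max [-0.2761 -0.5023]
[255. 300.] 1757 c [-0.0455 -0.3008] sz [0.1195 0.0946] ang 89.97 min [-0.0928 -0.3606] max [ 0.0018 -0.2411]
[ 41. 397.] 164 c [-0.0226 -0.7548] sz [0.0056 0.1556] ang 6.93 min [-0.0348 -0.8321] max [-0.0135 -0.6779]
```

```bash
python3 -m pendant '[[0.6,[0.45,0,0.02],0],[0.6,[0.45,0,0.02],0],[0.6,[0.45,0,0.02],0],[0.6,[0.45,0,0.02],0],[0.6,[0.45,0,0.02],0],[0.6,[0.45,0,0.02],0],[0.6,[0.45,0,0.02],0],[0.6,[0.45,0,0.02],0],[0.6,[0.45,0,0.02],0],[0.6,[0.45,0,0.02],0],[0.6,[0.45,0,0.02],0],[0.6,[0.45,0,0.02],0]]'
python3 -m pendant '[[0.6,[0.45,0,0.02],0],[0.6,[0.45,0,0.02],0],[0.6,[0.45,0,0.02],0],[0.6,[0.45,0,0.02],0],[0.6,[0.45,0,0.02],0],[0.6,[0.45,0,0.02],0],[0.6,[0.45,0,0.02],0],[0.6,[0.45,0,0],0],[0.6,[0.4,0,0],0],[0.6,[0.3,0,0],0],[0.6,[0.3,0,0],0],[0.6,[0.2,0,0],0]]'
python3 -c "
from plan import *
where([-.048,-.13],-.022);green('s10')"
```

```text
t: 22.68
ee_pos: [0.6633, -0.0946, -0.021]
eef_rot: [0.689, 0.725, -0.003, -0.009]
wrist_force: [-0.4, -4.2, 4.2]
width: 0.0509
finger_force: 2.6
t: 23.68
ee_pos: [0.6578, 0.0024, -0.0233]
eef_rot: [0.689, 0.725, -0.002, -0.01]
wrist_force: [2.2, -4.8, 3.7]
width: 0.0513
finger_force: 2.5
t 23.6833 stopframe [-0.0487 -0.1648] z -0.0233 tooly yaw in stop 0.02 tilt [-0.018  0.011 -1.   ] F [ 2.2 -4.8  3.7] q [-0.18  1.05  0.21  1.57 -0.36  0.58  0.29]
shift units [ 1.74  0.04 -0.04] world [ 0.65670781  0.03721638 -0.022     ]
[274. 214.] 1015 c [-0.2388 -0.1606] sz [0.0879 0.0957] ang 74.38 min [-0.2932 -0.2113] max [-0.1851 -0.1059]
[112. 249.] 495 c [-0.3039 -0.5509] sz [0.0924 0.0425] ang 82.42 min [-0.3198 -0.5983] max [-0.2769 -0.5023]
[341. 266.] 1250 c [-0.0463 -0.0965] sz [0.1191 0.0931] ang 89.96 min [-0.0929 -0.1561] max [ 0.0002 -0.037 ]
```

```bash
python3 -m pendant '[[0.6,[0.2,0,0],0],[0.6,[0.2,0,0],0],[0.6,[0.2,0,0],0],[0.6,[0.2,0,0],0],[0.6,[0.2,0,0],0],[0.6,[0.2,0,0],0],[0.6,[0.2,0,0],0],[0.6,[0.1,0,0],0]]'
python3 -m pendant '[[0.6,[0.1,0,0],0],[0.6,[0.1,0,0],0],[0.6,[0.05,0,0],0]]'
python3 -m pendant '[[0.6,[0.05,0,0],0],[0.6,[0.05,0,0],0]]'
python3 -c "
from plan import *
where([-.048,-.13],-.022);green('s11')"
```

```text
t: 24.4
ee_pos: [0.6558, 0.0335, -0.0233]
eef_rot: [0.688, 0.725, -0.002, -0.011]
wrist_force: [0.4, -2.7, -0.5]
width: 0.0512
finger_force: 1.2
t: 24.65
ee_pos: [0.6555, 0.0376, -0.0233]
eef_rot: [0.689, 0.725, -0.003, -0.011]
wrist_force: [-0.5, -1.1, -1.3]
width: 0.0516
finger_force: 0.9
t: 24.82
ee_pos: [0.6555, 0.0389, -0.0232]
eef_rot: [0.689, 0.725, -0.003, -0.011]
wrist_force: [-0.1, -1.0, -1.7]
width: 0.0511
finger_force: 0.9
t 24.8167 stopframe [-0.0491 -0.1283] z -0.0232 tooly yaw in stop 0.0 tilt [-0.019  0.011 -1.   ] F [-0.1 -1.  -1.7] q [-0.23  1.05  0.22  1.57 -0.37  0.58  0.24]
shift units [-0.09  0.05 -0.06] world [ 0.65670781  0.03721638 -0.022     ]
[280. 213.] 1398 c [-0.2351 -0.1441] sz [0.1206 0.0941] ang 75.52 min [-0.2934 -0.2116] max [-0.1781 -0.0754]
[112. 249.] 504 c [-0.3048 -0.5507] sz [0.0917 0.0424] ang 81.23 min [-0.32   -0.5978] max [-0.2781 -0.5023]
[355. 260.] 1198 c [-0.0467 -0.061 ] sz [0.0939 0.1207] ang 1.34 min [-0.094  -0.1203] max [0.0002 0.0004]
```

```bash
python3 -m pendant '[[0.6,[0.05,0,0],0],[0.6,[0.05,0,0],0]]'
python3 -m pendant '[[0.6,[0.05,0,0],0],[0.6,[0.05,0,0],0]]'
```

```text
t: 25.03
ee_pos: [0.6557, 0.0406, -0.023]
eef_rot: [0.689, 0.725, -0.003, -0.011]
wrist_force: [-0.1, -2.5, -1.5]
width: 0.0513
finger_force: 0.9
t: 25.2
ee_pos: [0.6555, 0.0407, -0.0229]
eef_rot: [0.689, 0.724, -0.003, -0.01]
wrist_force: [-0.1, -5.8, -1.1]
width: 0.051
finger_force: 3.2
```

```bash
python3 -m pendant '[[0.6,[0.05,0,0],0],[0.6,[0.05,0,0],0],[0.6,[0.05,0,0],0]]'
python3 -c "
from plan import *
where();green('s12')"
```

```text
t: 25.45
ee_pos: [0.6554, 0.0406, -0.0228]
eef_rot: [0.69, 0.724, -0.005, -0.008]
wrist_force: [-0.2, -10.7, -1.2]
width: 0.0509
finger_force: 5.2
t 25.45 stopframe [-0.0491 -0.1266] z -0.0228 tooly yaw in stop -0.14 tilt [-0.019  0.005 -1.   ] F [ -0.2 -10.7  -1.2] q [-0.24  1.05  0.22  1.57 -0.37  0.58  0.24]
[280. 213.] 1423 c [-0.235  -0.1443] sz [0.12   0.0963] ang 76.47 min [-0.2927 -0.2122] max [-0.1789 -0.0756]
[111. 249.] 503 c [-0.3041 -0.551 ] sz [0.0925 0.0426] ang 82.93 min [-0.32   -0.5989] max [-0.2776 -0.503 ]
[356. 260.] 1163 c [-0.0468 -0.0579] sz [0.0944 0.1183] ang 0.01 min [-0.094 -0.117] max [0.0004 0.0013]
```

It is against the short rail. I can't tell whether it crept 1–2 mm off the long rail, so I re-press it from the near side.

```bash
python3 -m pendant '[[0.6,[-0.5,0,0],0],[0.6,[-0.5,0,0],0],[0.6,[-0.5,0,0],0],[0.6,[0,0,-0.9],0],[0.6,[0,0,-0.9],0],[0.6,[0,0,-0.9],0],[0.6,[0,0,-0.9],0],[0.6,[0,0,-0.6],0],[0.6,[0,0,0],1],[0.6,[0,0,0],1],[0.6,[0,0,0],1],[0.6,[0,0,0],1]]' >/dev/null
python3 -m pendant '[[0.6,[0,0,0],1],[0.6,[0,0,0],1],[0.6,[0,0,0],1],[0.6,[0,0,0],1],[0.6,[0,0,0],1],[0.6,[0,0,0],1],[0.6,[0,0,0],1],[0.6,[0,0,0],1],[0.6,[0,0,0],1],[0.6,[0,0,0],1],[0.6,[0,0,0],1],[0.6,[0,0,0],0.7]]' >/dev/null
python3 -m pendant '[[0.6,[0,0,0],0]]'
python3 -c "
from plan import *
where([-.13,-.06],-.022);green('s13')"
```

```text
t: 27.58
ee_pos: [0.6585, 0.0153, 0.0604]
eef_rot: [1.0, 0.025, -0.009, -0.006]
wrist_force: [0.2, 0.0, -0.4]
width: 0.0512
finger_force: 0.0
t 27.5833 stopframe [-0.0473 -0.152 ] z 0.0604 tooly yaw in stop -90.03 tilt [-0.019  0.011 -1.   ] F [ 0.2  0.  -0.4] q [-0.41  1.02  0.67  1.56 -0.79  0.87 -0.95]
shift units [-4.06 -4.55  4.25] world [ 0.5712369   0.10293337 -0.022     ]
[278. 213.] 1270 c [-0.2361 -0.144 ] sz [0.1207 0.0954] ang 76.35 min [-0.2927 -0.2117] max [-0.1822 -0.0747]
[111. 249.] 493 c [-0.3043 -0.5509] sz [0.0922 0.0427] ang 82.0 min [-0.32   -0.5989] max [-0.279  -0.5023]
[349. 261.] 1673 c [-0.0463 -0.0595] sz [0.0939 0.122 ] ang 0.68 min [-0.0934 -0.1202] max [0.0009 0.0018]
[ 40. 398.] 170 c [-0.0226 -0.7547] sz [0.0101 0.1556] ang 8.38 min [-0.0389 -0.8322] max [-0.0142 -0.678 ]
```

```bash
python3 -m pendant '[[0.6,[-0.68,-0.76,0],0],[0.6,[-0.68,-0.76,0],0],[0.6,[-0.68,-0.76,0],0],[0.6,[-0.68,-0.76,0],0],[0.6,[-0.68,-0.76,0],0],[0.6,[-0.66,-0.75,0],0],[0.6,[0,0,0],0]]' >/dev/null
python3 -m pendant '[[0.6,[0,0,0.8],0],[0.6,[0,0,0.8],0],[0.6,[0,0,0.8],0],[0.6,[0,0,0.8],0],[0.6,[0,0,0.6],0],[0.6,[0,0,0.2],0],[0.6,[0,0,0],0]]'
python3 -m pendant '[[0.6,[0.2,0,0],0],[0.6,[0.2,0,0],0],[0.6,[0.2,0,0],0],[0.6,[0.1,0,0],0],[0.6,[0.1,0,0],0],[0.6,[0.1,0,0],0],[0.6,[0.1,0,0],0],[0.6,[0.1,0,0],0]]'
python3 -c "
from plan import *
where([-.103,-.06],-.022)"
```

```text
t: 28.8
ee_pos: [0.5711, 0.1019, -0.0174]
eef_rot: [1.0, 0.026, -0.01, -0.006]
wrist_force: [0.4, 0.3, 0.4]
width: 0.0509
finger_force: 0.0
t: 29.47
ee_pos: [0.5934, 0.1035, -0.017]
eef_rot: [1.0, 0.026, -0.009, -0.006]
wrist_force: [-0.5, 0.2, 0.7]
width: 0.0515
finger_force: 0.0
t 29.4667 stopframe [-0.1078 -0.0605] z -0.017 tooly yaw in stop -89.96 tilt [-0.019  0.011 -1.   ] F [-0.5  0.2  0.7] q [-0.52  1.06  0.53  1.76 -0.91  0.61 -0.94]
shift units [ 0.24 -0.02  0.24] world [ 0.5982016  0.1043135 -0.022    ]
```

```bash
python3 -m pendant '[[0.6,[0.05,0,0],0],[0.6,[0.05,0,0],0],[0.6,[0.05,0,0],0],[0.6,[0.05,0,0],0]]'
python3 -m pendant '[[0.6,[0.05,0,0],0],[0.6,[0.05,0,0],0],[0.6,[0.05,0,0],0]]'
```

```text
t: 29.8
ee_pos: [0.5971, 0.1036, -0.0172]
eef_rot: [1.0, 0.026, -0.009, -0.006]
wrist_force: [-3.1, -0.7, 1.6]
width: 0.0512
finger_force: 1.3
t: 30.05
ee_pos: [0.5971, 0.1036, -0.0174]
eef_rot: [1.0, 0.026, -0.012, -0.006]
wrist_force: [-8.2, -0.9, 6.7]
width: 0.0512
finger_force: 4.2
```

It met a stiff stop at once, so the box is flush with the long rail. One firmer press, then retreat and look.

```bash
python3 -m pendant '[[0.6,[0.1,0,0],0],[0.6,[0,0,0],0],[0.6,[-0.4,0,0],0],[0.6,[-0.5,0,0],0],[0.6,[-0.3,0,0],0],[0.6,[0,0,-0.8],0],[0.6,[0,0,-0.9],0],[0.6,[0,0,-0.9],0],[0.6,[0,0,-0.9],0],[0.6,[0,0,-0.9],0],[0.6,[0,0,-0.9],0],[0.6,[0,0,-0.9],0]]'
python3 -m pendant '[[0.6,[-0.9,0,-0.5],0],[0.6,[-0.9,0,-0.5],0],[0.6,[-0.9,0,-0.5],0],[0.6,[-0.9,0,-0.5],0],[0.6,[-0.9,0,0],0],[0.6,[0,0,0],0],[0.6,[0,0,0],0]]'
python3 -c "
from plan import *
where();green('s14')
a=cv2.imread('pics/s14.png')[180:360,180:420]
cv2.imwrite('pics/c14.png',cv2.resize(a,None,fx=3.3,fy=3.3,interpolation=cv2.INTER_CUBIC))"
```

```text
t: 31.05
ee_pos: [0.581, 0.1013, 0.1081]
eef_rot: [1.0, 0.026, -0.009, -0.006]
wrist_force: [0.7, -0.4, -0.5]
width: 0.0512
finger_force: 0.0
t: 31.63
ee_pos: [0.4915, 0.0965, 0.1491]
eef_rot: [1.0, 0.026, -0.009, -0.006]
wrist_force: [1.2, 0.5, 0.4]
width: 0.051
finger_force: 0.0
t 31.6333 stopframe [-0.2099 -0.0623] z 0.1491 tooly yaw in stop -89.97 tilt [-0.018  0.011 -1.   ] F [1.2 0.5 0.4] q [-0.68  0.73  0.71  2.   -0.74  0.71 -1.02]
[279. 212.] 1279 c [-0.2352 -0.1442] sz [0.1205 0.0951] ang 76.56 min [-0.2938 -0.212 ] max [-0.1767 -0.0754]
[111. 249.] 491 c [-0.3019 -0.5509] sz [0.0929 0.0423] ang 85.57 min [-0.32  -0.598] max [-0.2775 -0.5031]
[348. 262.] 1727 c [-0.0451 -0.0594] sz [0.094 0.122] ang 0.76 min [-0.0926 -0.1206] max [0.0018 0.0017]
[ 41. 397.] 169 c [-0.0225 -0.7551] sz [0.0066 0.1557] ang 7.37 min [-0.0357 -0.8326] max [-0.0137 -0.6782]
```

View pics/c14.png

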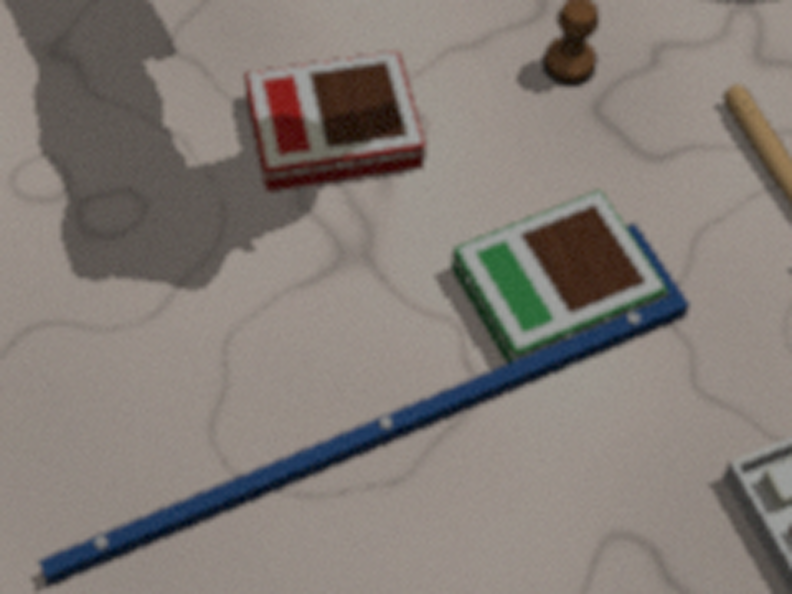

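The crop shows the green box home in the corner at (560,275), touching both rails. The red box at (335,120) and the stamp at (573,45) are undisturbed, and the hand is clear. Hand in.

```bash
python3 -c "
from rig import env
print(env.sign_off())"
```

```text
the job is handed in; nothing more can be done
None
```

I slid the green box into the corner of the blue stop, flush against both rails as far as the camera and contact forces show; the red box didn't move, the hand is clear, and I handed the job in at about 32 s, with no verdict returned.

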